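# Tip the roasted nuts into the weighing tray and take their temperature

### The arm

A 7-joint arm with a two-finger parallel gripper is mounted at the origin on the work surface. World frame = base frame: x ahead of the robot, y to its left, z up, the work surface at z = 0. Lengths are in mm, angles in rad, forces in N, time in s.
With the tool pointing down it reaches from about 400 to 850 mm from the base axis. Payload 6.9 kg.
Tool frame: the origin (TCP) lies midway between the tips of the shut fingers; the grasp point (between the pads) lies 19 mm behind it; z points along the fingers, y is the line along which they close (so a half turn about z gives the same grasp; the last joint's range is limited). The gripper opens to 85 mm and grips with 20 to 120 N. Pads are 22 mm wide; open, the fingers measure 114 mm over their backs; the gripper's body (76 mm by 85 mm) begins 54 mm behind the grasp point. The pads swing forward as they close: fully open they stand 13 mm farther back than shut.
Start: joints at [1.278, 0.507, -0.238, 1.5, 0.126, 1.149, -0.155], TCP at [242.09, -576.198, 231.275] pointing down, gripper open.
Joint ranges: [-3.08, 3.08], [-0.24, 2.05], [-1.43, 1.35], [0, 2.5], [-1.52, 4.66], [0.17, 1.96], [-2.89, 2.89]. Speed limits (rad/s): [2.39, 2.39, 3.14, 3.14, 3.14, 3.14, 3.14].

### API

Orientations are given as a rotation vector (axis times angle).
In Python, from rig import get_obs, snapshot, camera_model, hand_in gives the robot as it stands.
- The arm moves only by the tool step_arm, never from a script. Its argument "motion" is a list of rows, each a list of 7 numbers: the shift along the world's x, y, z in m, then the turn, a rotation vector about the world's x, y, z in degrees, then the closure, from 0 (fully open) to 1 (shut). In form: [[x, y, z, ax, ay, az, claw], ...]. A call has 1 to 8 rows; each row shifts and turns the commanded pose from where the row before left it; what a row does not reach is not made up. A row lasts 1/12 s, in which the tool goes at most 41.7 mm and 7.16 degrees, less where a joint would pass 70% of its speed; a pose out of reach is approached as far as the arm can. A call with a gripper value outside its range is refused whole. The fingers move at their own pace and stop on an object; "squeeze" is the grip in N (left out, the last holds). Time passes only in rows, so rows that do not move let the fingers close. It gives the time, the measured TCP pose, the force, the opening and the grip force at its end, in the units of the state.
- get_obs(): the state, without advancing time (a new reading comes with each control period).
- snapshot(name): name is "side" or "top"; returns (picture, depth): 420x560x3 uint8, red, green, blue; 420x560 float32, mm along the optical axis (not along the pixel's ray), 0 where there is no reading.
- camera_model(name): a dict with "K" (3x3 intrinsics, pixels), "R" (3x3) and "t" (3): a world point X has camera coordinates R X + t. Camera axes: x right, y down, z forward; pixel columns grow to the right and rows downward; lengths in mm; the calibration is good to about 2 mm. A picture is of the moment at which its call begins. camera_model takes no time and is no camera call.
- hand_in(): hands the job in; it is judged then, once.
The state is a dict: "clock": time; "qpos": joint angles; "joint_velocities": joint speeds; "joint_efforts": joint torques, N m; "position": TCP position; "tool_rot": TCP orientation; "ft_force": force on the tool from outside, world axes, zero at the start; "wrist_torque": the same for the moment, N m; "opening": finger opening in mm; "finger_force": force on a finger pad.
Only numpy, scipy, OpenCV 4.12 (cv2) and the standard library are available. Lean on these libraries where they do the work, as an engineer would, in place of code of your own. Each camera call takes 0.05 s, during which the arm holds its last target. There are 200 camera calls.

### The job

Pick up the blue cup by its handle and tip all seven nuts into the white tray on the balance from close above it, without knocking the balance, then stand the empty cup upright in the middle of its green mat. Next take the orange thermometer wand, hold it still for about two seconds with the lens looking straight down at the middle of the tray from about 10 cm above the tray's floor, and lay it back flat in the middle of its black mat. Leave the bottle, jar, beaker, bowl and spoon where they are.

Things in the scene. Friction and masses are not known exactly. Their poses are not given: they have to be found in the camera images.
- cup: Blue plastic sample cup, a cone: 60 mm across outside at the foot, 104 mm across at the rim, 85 mm tall, wall 4 mm, floor 5 mm, about 0.12 kg plus 70 g of nuts. Origin: centre of its underside; z is up through the mouth. A flat solid handle sticks out along the cup's -y: an upright plate 12 mm thick (along x), from y = -49 to -109 mm and z = 40 to 80 mm. It starts upright on the green mat.
- cup_handle (a point): Middle of the cup's handle plate where to grip it: at (0, -83, 60) mm in the cup's frame. Fingers close along the cup's x on 12 mm.
- cup_lip (a point): Point of the cup's rim farthest from the handle, at (0, 52, 85) mm in the cup's frame; the nuts leave here when the cup is tipped away from its handle (its top towards its +y).
- cup_mat: Green square mat, 150 x 150 x 3 mm, fixed to the bench. Origin: centre of its underside.
- cup_mat_top (a point): Centre of the green mat's upper face, 3 mm above the bench.
- balance: White laboratory balance, 230 mm deep (x) by 180 mm wide (y), fixed to the bench; body 48 mm tall, display at its -x edge, steel pan on top carrying the white tray. Origin: under its centre, on the bench.
- tray_in (a point): Centre of the inner floor of the white rectangular tray on the balance, 62 mm above the bench. Tray outside 150 mm (x) by 180 mm (y) by 42 mm tall, walls 4 mm, fixed to the pan; its rim is 100 mm above the bench. Axes as the balance.
- wand: Orange and black infrared thermometer wand lying on the black mat, about 190 mm long, 0.16 kg. Origin: centre of its underside. Along x: black butt 40 x 32 x 44 mm centred at x = -75 mm, orange handle bar 28 mm wide (y) at z = 18 to 46 mm from x = -55 to 49 mm, and an upright round head 46 mm across and 50 mm tall centred at x = 72 mm. It rests on butt and head.
- wand_grip (a point): Middle of the wand's handle, at (0, 0, 32) mm in the wand's frame; fingers close along the wand's y on 28 mm.
- wand_lens (a point): The lens, in the underside of the wand's head, at (72, 0, 0) mm in the wand's frame. It looks along the wand's -z, so straight down while the wand is level.
- wand_mat: Black rubber mat, 210 (x) x 90 (y) x 3 mm, fixed to the bench. Origin: centre of its underside.
- wand_mat_top (a point): Centre of the black mat's upper face, 3 mm above the bench.
- nut0: One of seven round brown nuts in the shell (macadamia), 24 mm across, 10 g. Origin: its centre; its axes turn as it rolls.
- nut1: One of seven round brown nuts in the shell (macadamia), 24 mm across, 10 g. Origin: its centre; its axes turn as it rolls.
- nut2: One of seven round brown nuts in the shell (macadamia), 24 mm across, 10 g. Origin: its centre; its axes turn as it rolls.
- nut3: One of seven round brown nuts in the shell (macadamia), 24 mm across, 10 g. Origin: its centre; its axes turn as it rolls.
- nut4: One of seven round brown nuts in the shell (macadamia), 24 mm across, 10 g. Origin: its centre; its axes turn as it rolls.
- nut5: One of seven round brown nuts in the shell (macadamia), 24 mm across, 10 g. Origin: its centre; its axes turn as it rolls.
- nut6: One of seven round brown nuts in the shell (macadamia), 24 mm across, 10 g. Origin: its centre; its axes turn as it rolls.
- amber_bottle: Bystander, not part of the job: stoppered amber glass bottle, 62 mm across, 140 mm tall. Origin: centre of its underside.
- jar: Bystander, not part of the job: white jar with an orange cap, 72 mm across, 100 mm tall. Origin: centre of its underside.
- beaker: Bystander, not part of the job: empty glass beaker, 64 mm across, 90 mm tall. Origin: centre of its underside.
- dish: Bystander, not part of the job: small white bowl, 80 mm across, 30 mm tall. Origin: centre of its underside.
- spoon: Bystander, not part of the job: steel spoon with a wooden handle lying on the bench, about 170 mm long. Origin: about the middle of its length, on the bench.

How it is judged (in metres and radians):
On the way, in this order (a step that is already met when the one before it is completed fails the run):
1. all seven nuts lie in the tray while the cup is still held up in the gripper (x of nut0 in the frame of tray_in between -0.072 and 0.072 m and y of nut0 in the frame of tray_in between -0.087 and 0.087 m and z of nut0 in the frame of tray_in between 0 and 0.05 m and x of nut1 in the frame of tray_in between -0.072 and 0.072 m and y of nut1 in the frame of tray_in between -0.087 and 0.087 m and z of nut1 in the frame of tray_in between 0 and 0.05 m and x of nut2 in the frame of tray_in between -0.072 and 0.072 m and y of nut2 in the frame of tray_in between -0.087 and 0.087 m and z of nut2 in the frame of tray_in between 0 and 0.05 m and x of nut3 in the frame of tray_in between -0.072 and 0.072 m and y of nut3 in the frame of tray_in between -0.087 and 0.087 m and z of nut3 in the frame of tray_in between 0 and 0.05 m and x of nut4 in the frame of tray_in between -0.072 and 0.072 m and y of nut4 in the frame of tray_in between -0.087 and 0.087 m and z of nut4 in the frame of tray_in between 0 and 0.05 m and x of nut5 in the frame of tray_in between -0.072 and 0.072 m and y of nut5 in the frame of tray_in between -0.087 and 0.087 m and z of nut5 in the frame of tray_in between 0 and 0.05 m and x of nut6 in the frame of tray_in between -0.072 and 0.072 m and y of nut6 in the frame of tray_in between -0.087 and 0.087 m and z of nut6 in the frame of tray_in between 0 and 0.05 m and height (world z) of cup above 0.05 m and contact force between the fingers and cup above 0.5 N), for 0.2 s.
2. the cup stands upright on the green mat, let go (horizontal distance between cup and cup_mat_top below 0.04 m and angle between cup's own z axis and vertical below 0.1 rad and height (world z) of cup below 0.012 m and contact force between the fingers and cup below 0.2 N and linear speed of cup below 0.03 m/s), for 0.2 s.
3. the wand is held still and level for 1.5 s, its lens looking down at the middle of the tray (within 30 mm) from 60 to 150 mm above the tray's floor (x of tray_in in the frame of wand_lens between -0.03 and 0.03 m and y of tray_in in the frame of wand_lens between -0.03 and 0.03 m and z of tray_in in the frame of wand_lens between -0.15 and -0.06 m and angle between wand's own z axis and vertical below 0.2 rad and linear speed of wand below 0.03 m/s and contact force between the fingers and wand above 0.5 N), for 1.5 s.
At the end, for the whole second after the job is handed in: All seven nuts lie in the tray; the cup stands upright (within 0.1 rad) on the green mat, its centre within 40 mm of the mat's; the wand lies flat (within 0.1 rad) on the black mat, its centre within 50 mm of the mat's; everything is released and at rest (x of nut0 in the frame of tray_in between -0.072 and 0.072 m and y of nut0 in the frame of tray_in between -0.087 and 0.087 m and z of nut0 in the frame of tray_in between 0 and 0.05 m and x of nut1 in the frame of tray_in between -0.072 and 0.072 m and y of nut1 in the frame of tray_in between -0.087 and 0.087 m and z of nut1 in the frame of tray_in between 0 and 0.05 m and x of nut2 in the frame of tray_in between -0.072 and 0.072 m and y of nut2 in the frame of tray_in between -0.087 and 0.087 m and z of nut2 in the frame of tray_in between 0 and 0.05 m and x of nut3 in the frame of tray_in between -0.072 and 0.072 m and y of nut3 in the frame of tray_in between -0.087 and 0.087 m and z of nut3 in the frame of tray_in between 0 and 0.05 m and x of nut4 in the frame of tray_in between -0.072 and 0.072 m and y of nut4 in the frame of tray_in between -0.087 and 0.087 m and z of nut4 in the frame of tray_in between 0 and 0.05 m and x of nut5 in the frame of tray_in between -0.072 and 0.072 m and y of nut5 in the frame of tray_in between -0.087 and 0.087 m and z of nut5 in the frame of tray_in between 0 and 0.05 m and x of nut6 in the frame of tray_in between -0.072 and 0.072 m and y of nut6 in the frame of tray_in between -0.087 and 0.087 m and z of nut6 in the frame of tray_in between 0 and 0.05 m and horizontal distance between cup and cup_mat_top below 0.04 m and angle between each of cup, wand's own z axis and vertical below 0.1 rad and height (world z) of each of cup, wand below 0.012 m and horizontal distance between wand and wand_mat_top below 0.05 m and linear speed of each of cup, wand, nut0, nut1, nut2, nut3, nut4, nut5, nut6 below 0.03 m/s); the robot touches nothing.
It fails at once if a nut falls or flies faster than 1.9 m/s (poured from too high, or thrown) (linear speed of any of nut0, nut1, nut2, nut3, nut4, nut5, nut6 above 1.9 m/s).
It fails at once if the balance or its tray is knocked or leaned on with more than 20 N (contact force between balance and the fingers above 20 N or contact force between balance and the arm above 20 N or contact force between balance and cup above 20 N or contact force between balance and wand above 20 N).
It fails at once if a bystander is moved by more than 20 mm (distance of any of amber_bottle, jar, beaker, dish, spoon from where it was at the start of the episode above 0.02 m).
It also fails if it takes over 72 s, if anything falls off the work surface, if the arm or the gripper's body presses on something with over 40 N, if the wrist force passes 120 N, or if a joint passes its speed limit or range.

## Working session

There is one attempt and no reset: what is moved stays moved. The work goes in short steps, Python scripts to look and compute and a tool call to move; the robot and the scene stay as the last step left them, time stands still between calls to the robot, and variables do not carry over. Pictures are saved under pics/ and viewed, at most 12 in all, crops included, and the job is handed in when it is done.

Besides the shell and the picture viewer there is one more tool, called after ">>>" as name(argument=value, ...) on one line, values as JSON. step_arm: Moves the arm, as the interface text tells. Its arguments: {"type":"object","properties":{"motion":{"type":"array"},"squeeze":{"type":"number"}},"required":["motion"]}

```bash
mkdir -p pics; python3 - <<'E'
from rig import *
import cv2,numpy as np
for n in("top","side"):
    p,d=snapshot(n); np.savez(f"{n}0.npz",p=p,d=d); cv2.imwrite(f"pics/{n}0.png",p[:,:,::-1])
    c=camera_model(n); print(n,np.round(c["K"],1).tolist(),np.round(-c["R"].T@c["t"]))
o=get_obs();print(o["clock"],o["position"],o["tool_rot"],o["opening"])
E
```

```text
top [[511.5, 0.0, 278.8], [0.0, 511.5, 206.5], [0.0, 0.0, 1.0]] [ 472.  -10. 1193.]
side [[468.6, 0.0, 281.8], [0.0, 468.6, 209.1], [0.0, 0.0, 1.0]] [ 53. 581. 947.]
0.1 [ 241.88491738 -575.81223475  230.50765597] [-3.07809703e+00 -6.20470497e-01  5.02571555e-04] 85.47590152583886
```

View pics/top0.png

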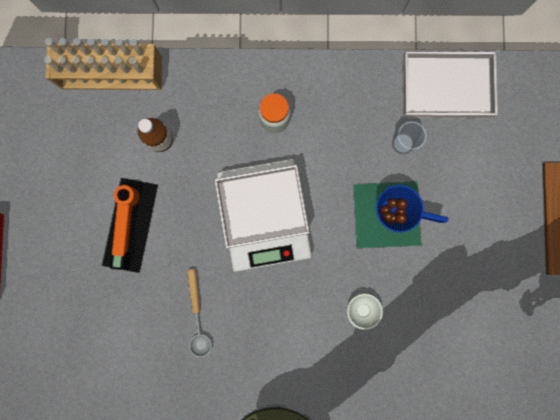

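View pics/side0.png

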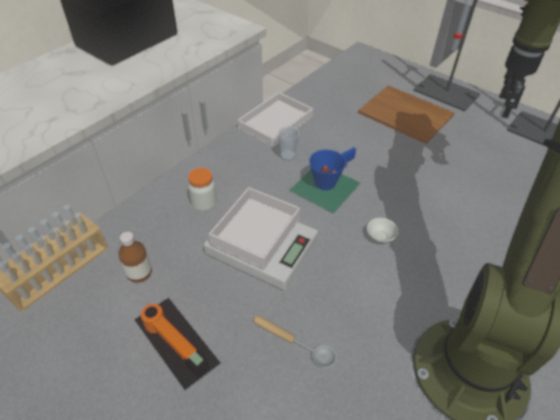

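The top view shows the cup at (400,209) on the green mat with its handle toward the right (440,217), the tray at (262,205), the wand at (123,222) with its head at the top (125,194), and the bystanders around them. The side view agrees. Next I measure these.

```bash
cat > h.py <<'E'
import numpy as np,cv2
from rig import *
def cloud(n,d):
    c=camera_model(n);v,u=np.mgrid[:420,:560]
    X=np.stack([(u-c["K"][0,2])/c["K"][0,0]*d,(v-c["K"][1,2])/c["K"][1,1]*d,d],-1)
    return (X-c["t"])@c["R"]
def ray(n,uv,z):
    c=camera_model(n);uv=np.atleast_2d(uv)
    r=np.c_[(uv[:,0]-c["K"][0,2])/c["K"][0,0],(uv[:,1]-c["K"][1,2])/c["K"][1,1],np.ones(len(uv))]@c["R"]
    o=-c["R"].T@c["t"]; return o+r*((z-o[2])/r[:,2])[:,None]
def hsv(p): return cv2.cvtColor(p,cv2.COLOR_RGB2HSV)
def big(m,win=None):
    m=m.astype(np.uint8)
    if win: w=np.zeros_like(m);u0,v0,u1,v1=win;w[v0:v1,u0:u1]=1;m=m*w
    n,l,s,_=cv2.connectedComponentsWithStats(m); return l==1+np.argmax(s[1:,4])
def rect(P): # world xy points
    (c,s,a)=cv2.minAreaRect(P[:,:2].astype(np.float32)); return np.round(c,1),np.round(s,1),round(a,1)
def px(m): v,u=np.nonzero(m); return np.c_[u,v].astype(float)
E
python3 - <<'E'
from h import *
f=np.load("top0.npz");p,d=f["p"],f["d"];W=cloud("top",d);H=hsv(p);h,s,v=[H[...,i].astype(int) for i in range(3)]
g=big((h>60)&(h<95)&(s>90),(340,170,430,260)); print("green",rect(ray("top",px(g),3)), "depth z",np.median(W[g][:,2]))
b=big((h>105)&(h<130)&(s>120),(360,170,460,250)); Pb=W[b]
print("cup pts z pct",np.percentile(Pb[:,2],[5,50,95,99]))
rim=Pb[(Pb[:,2]>78)]; 
# rim: ray at z=85
bf=b.astype(np.uint8); op=cv2.morphologyEx(cv2.morphologyEx(bf,cv2.MORPH_CLOSE,np.ones((25,25))),cv2.MORPH_OPEN,cv2.getStructuringElement(2,(21,21)))
Q=ray("top",px(op),85);print("rim circ",cv2.minEnclosingCircle(Q[:,:2].astype(np.float32)),Q.mean(0))
hd=big((bf>0)&(cv2.dilate(op,np.ones((5,5)))==0)); R=ray("top",px(hd),80);print("handle",hd.sum(),R.mean(0),rect(R),np.percentile(W[hd][:,2],[5,50,95]))
t=(W[...,2]>92)&(W[...,2]<108);w=np.zeros_like(t);w[150:280,200:320]=1;t&=w;print("tray rim",t.sum(),rect(W[t]), rect(ray("top",px(big(t)),100)),np.median(W[t][:,2]))
fl=(W[...,2]>54)&(W[...,2]<68)&w;fl=big(fl);print("tray floor",fl.sum(),W[fl].mean(0),rect(W[fl]))
o=big((h<15)&(s>170)&(v>120),(90,170,170,280));print("wand orange",rect(ray("top",px(o),48)),np.percentile(W[o][:,2],[5,50,95]))
k=big((v<60),(90,160,170,280))
kk=((v<50)|o);kk=big(cv2.morphologyEx(kk.astype(np.uint8),cv2.MORPH_CLOSE,np.ones((9,9))),(90,160,170,280));print("blackmat",rect(ray("top",px(kk),3)))
for nm,uv,r in(("bottle",(152,132),25),("jar",(273,110),25),("beaker",(405,140),22),("bowl",(365,311),22)):
    u0,v0=uv;S=W[v0-r:v0+r,u0-r:u0+r].reshape(-1,3);S=S[S[:,2]>20];print(nm,rect(S),np.percentile(S[:,2],98))
E
```

```text
green (array([ 555.7, -255. ]), array([148.2, 147. ]), 3.2) depth z 3.7595855398973477
cup pts z pct [22.15916987 71.32594233 89.7791291  93.37942556]
rim circ ((562.6553955078125, -266.98291015625), 52.875911712646484) [ 563.58380375 -266.31683535   85.        ]
handle 137 [ 544.48143452 -346.12792339   80.        ] (array([ 544. , -346.6]), array([48.1, 13.8]), 76.3) [70.60479571 83.20349055 87.09615766]
tray rim 639 (array([565.1,  34.5]), array([150.6, 180.1]), 10.5) (array([564.8,  34.4]), array([150. , 179.8]), 10.6) 100.09318686702376
tray floor 4907 [565.43976095  34.63370648  62.68624327] (array([565.8,  34.8]), array([141.7, 172.7]), 10.6)
wand orange (array([535. , 346.7]), array([ 43.2, 157.4]), 90.0) [45.95478049 50.15781809 55.54378874]
blackmat (array([526.6, 347.9]), array([ 95.7, 210.8]), 79.7)
bottle (array([599. , 154.1]), array([410.4,  60.7]), 43.8) 143.12511924536443
jar (array([642.9,  16.7]), array([ 70.4, 338.9]), 87.1) 104.81657954445552
beaker (array([ 598.4, -173.6]), array([ 63.2, 409.1]), 46.5) 94.50268386925863
bowl (array([ 403.2, -130.8]), array([267.6,  76.5]), 44.5) 36.40894842641512
```

The cup, mat, tray and wand sizes all match the spec. The cup is at about (563,-267), handle direction (-0.23,-0.97). The grip point is (544,-348,60). I'll grip it with the tool leaning 45° toward the cup, so that tipping carries the tool through vertical.

>>> step_arm(motion=[[0.03,0.018,0,0,0,6.75,0],[0.03,0.018,0,0,0,6.75,0],[0.03,0.018,0,0,0,6.75,0],[0.03,0.018,0,0,0,6.75,0],[0.03,0.018,0,0,0,6.75,0],[0.03,0.018,0,0,0,6.75,0],[0.03,0.018,0,0,0,6.75,0],[0.03,0.018,0,0,0,6.75,0]])

```text
clock: 0.77
position: [483.1, -431.1, 230.9]
tool_rot: [-2.456, -1.958, 0.0]
ft_force: [-0.3, -0.4, -0.0]
opening: 85.2
finger_force: 0.0
```

>>> step_arm(motion=[[0.006,0.003,0,6.26,-1.48,0,0],[0.006,0.003,0,6.26,-1.48,0,0],[0.006,0.003,0,6.26,-1.48,0,0],[0.006,0.003,0,6.26,-1.48,0,0],[0.006,0.003,0,6.26,-1.48,0,0],[0.006,0.003,0,6.26,-1.48,0,0],[0.006,0.003,0,6.26,-1.48,0,0],[0,0,0,0,0,0,0]], squeeze=60)

```text
clock: 1.43
position: [521.7, -413.9, 224.1]
tool_rot: [-1.982, -1.557, -0.825]
ft_force: [-2.0, 0.3, -2.6]
opening: 85.4
finger_force: 0.0
```

```bash
cat >> h.py <<'E'
from scipy.spatial.transform import Rotation as Rn
def st():
    o=get_obs();M=Rn.from_rotvec(o["tool_rot"]).as_matrix()
    print("t",round(o["clock"],2),"tcp",np.round(o["position"],1),"y",np.round(M[:,1],3),"z",np.round(M[:,2],3),"open",round(o["opening"],1),"q",np.round(o["qpos"],2),"F",np.round(o["ft_force"],1),o["finger_force"])
    return o,M
E
python3 - <<'E'
from h import *
st()
f=np.load("top0.npz");d=f["d"];W=cloud("top",d)
for nm,uv,r in(("bottle",(152,132),25),("jar",(273,110),25),("beaker",(405,140),22),("bowl",(365,311),22)):
    u0,v0=uv;S=W[v0-r:v0+r,u0-r:u0+r].reshape(-1,3);S=S[(S[:,2]>20)&(S[:,2]<200)];print(nm,rect(S))
E
```

```text
t 1.43 tcp [ 521.7 -413.9  224.1] y [ 0.972 -0.234 -0.008] z [ 0.162  0.696 -0.7  ] open 85.4 q [ 1.19  0.96 -0.68  1.02 -0.17  1.66  0.43] F [-2.   0.3 -2.6] 0.0
bottle (array([726.3, 276.4]), array([55.5, 60.7]), 47.9)
jar (array([778. ,   9.3]), array([66.5, 68.8]), 41.0)
beaker (array([ 723.1, -292.2]), array([61.8, 62.4]), 62.8)
bowl (array([ 336. , -196.7]), array([75.7, 76.6]), 1.0)
```

>>> step_arm(motion=[[0.002,0.001,-0.025,0,0,0,0],[0.002,0.001,-0.025,0,0,0,0],[0.002,0.001,-0.025,0,0,0,0],[0.002,0.001,-0.025,0,0,0,0],[0,0,0,0,0,0,0]])

```text
clock: 1.85
position: [530.4, -405.5, 126.5]
tool_rot: [-1.982, -1.57, -0.816]
ft_force: [-0.5, 0.8, -1.0]
opening: 85.5
finger_force: 0.0
```

```bash
python3 - <<'E'
from h import *
st()
p,d=snapshot("top");cv2.imwrite("pics/top1.png",cv2.resize(p[150:290,340:520,::-1],None,fx=4,fy=4))
E
```

```text
t 1.85 tcp [ 530.4 -405.5  126.5] y [ 0.974 -0.226 -0.005] z [ 0.157  0.69  -0.707] open 85.5 q [ 1.18  1.04 -0.66  1.12 -0.13  1.5   0.49] F [-0.5  0.8 -1. ] 0.0
```

View pics/top1.png

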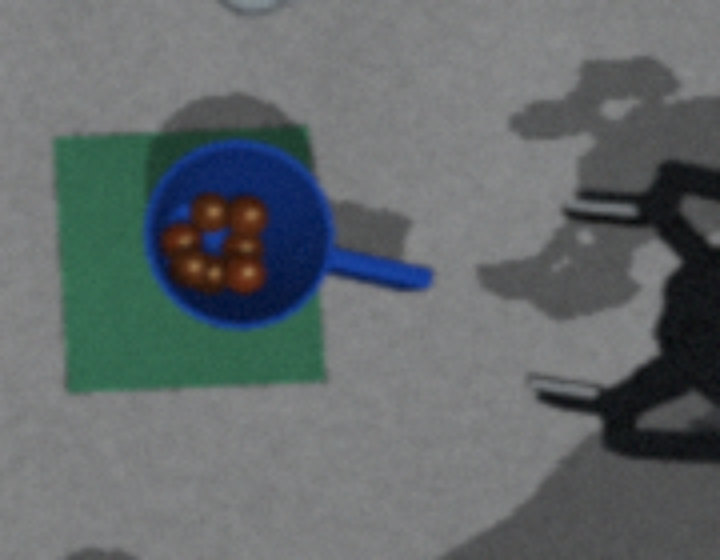

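The crop shows the fingers straddling the handle's line, with the handle tip at (432,278) and the fingers at (600,207) and (565,387). I go in and close.

>>> step_arm(motion=[[0.0033,0.0141,-0.0159,0,0,0,0],[0.0033,0.0141,-0.0159,0,0,0,0],[0.0033,0.0141,-0.0159,0,0,0,0],[0.0033,0.0141,-0.0159,0,0,0,0],[0.0033,0.0141,-0.0159,0,0,0,0],[0,0,0,0,0,0,0],[0,0,0,0,0,0,1],[0,0,0,0,0,0,1]], squeeze=60)

```text
clock: 2.57
position: [549.3, -338.4, 53.9]
tool_rot: [-1.987, -1.575, -0.824]
ft_force: [0.4, 0.2, 0.8]
opening: 63.9
finger_force: 0.0
```

>>> step_arm(motion=[[0,0,0,0,0,0,1],[0,0,0,0,0,0,1],[0,0,0,0,0,0,1],[0,0,0,0,0,0,1],[0,0,0,0,0,0,1],[0,0,0,0,0,0,1],[0,0,0,0,0,0,1],[0,0,0,0,0,0,1]])

```text
clock: 3.23
position: [548.7, -337.1, 52.2]
tool_rot: [-1.985, -1.572, -0.824]
ft_force: [-0.6, -2.6, 5.5]
opening: 11.2
finger_force: 59.3
```

>>> step_arm(motion=[[0,0,0.005,0,0,0,1],[0,0,0.01,0,0,0,1],[0,0,0.015,0,0,0,1],[0,0,0.015,0,0,0,1],[0,0,0.015,0,0,0,1],[0,0,0,0,0,0,1]])

```text
clock: 3.73
position: [550.4, -337.0, 116.6]
tool_rot: [-1.986, -1.577, -0.827]
ft_force: [1.1, 0.1, -2.1]
opening: 11.2
finger_force: 58.3
```

```bash
python3 - <<'E'
from h import *
st()
p,d=snapshot("side");cv2.imwrite("pics/side1.png",cv2.resize(p[60:260,200:480,::-1],None,fx=2.5,fy=2.5))
E
```

```text
t 3.73 tcp [ 550.4 -337.   116.6] y [ 0.973 -0.229  0.007] z [ 0.166  0.686 -0.708] open 11.2 q [ 1.16  0.99 -0.69  1.3  -0.16  1.33  0.47] F [ 1.1  0.1 -2.1] 58.33548903465271
```

View pics/side1.png

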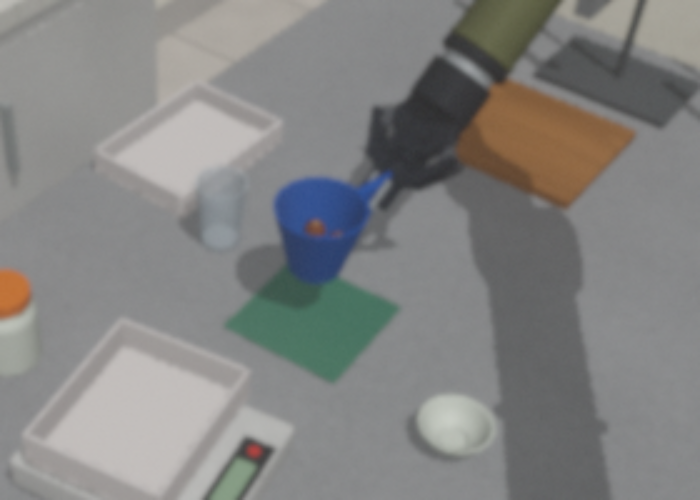

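The cup is held level and off the mat, with nuts inside. Next I carry it to the tray, turn it so its +y lies along world +y, and tip it 45° while it is still high.

>>> step_arm(motion=[[0.008,0,0.03,0,0,3.3,1],[0.008,0,0.03,0,0,5,1],[0,0.01,0.03,0,0,5,1],[0,0.02,0.02,0,0,0,1],[0,0.028,0,0,0,0,1],[0,0.028,0,0,0,0,1],[0,0.028,0,0,0,0,1],[0,0.028,0,0,0,0,1]])

```text
clock: 4.45
position: [564.1, -193.5, 221.2]
tool_rot: [-1.759, -1.761, -0.729]
ft_force: [0.5, -0.5, -2.7]
opening: 11.1
finger_force: 59.1
```

>>> step_arm(motion=[[0,0.024,0,0,0,0,1],[0,0.02,0,-3,0,0,1],[0,0.014,0,-6,0,0,1],[0,0.012,0,-6,0,0,1],[0,0.008,0,-6,0,0,1],[0,0.004,0,-6,0,0,1],[0,0,0,-6,0,0,1],[0,0,0,0,0,0,1]])

```text
clock: 5.12
position: [565.0, -106.0, 224.4]
tool_rot: [-2.101, -2.127, -0.222]
ft_force: [0.5, 2.0, -1.4]
opening: 11.3
finger_force: 59.2
```

```bash
python3 - <<'E'
from h import *
st()
p,d=snapshot("side");cv2.imwrite("pics/side2.png",cv2.resize(p[60:310,150:500,::-1],None,fx=2,fy=2))
E
```

```text
t 5.12 tcp [ 565.  -106.   224.4] y [1.    0.012 0.004] z [ 0.002  0.205 -0.979] open 11.3 q [ 0.66  0.51 -0.62  1.61  0.1   1.12  0.06] F [ 0.5  2.  -1.4] 59.22055184841156
```

View pics/side2.png

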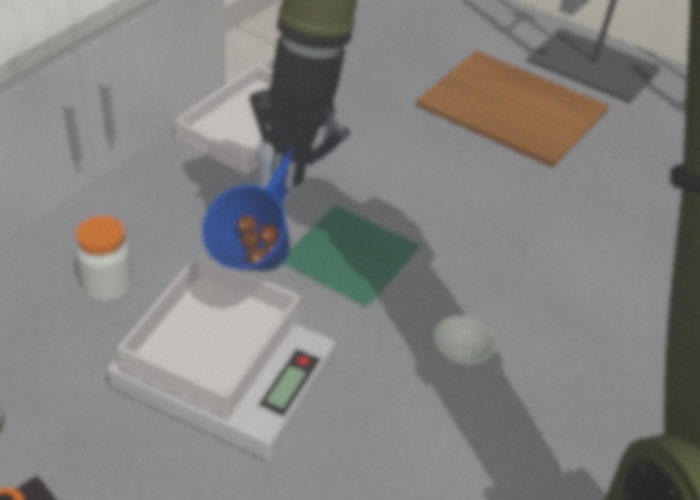

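All seven nuts are in the cup, tipped about 33° above the tray's near edge (lip at about (245,265)). I keep tipping about the lip.

>>> step_arm(motion=[[0,0.002,0,-4,0,0,1],[0,0.002,0,-4,0,0,1],[0,0.003,0,-4,0,0,1],[0,0.003,0,-4,0,0,1],[0,0.003,0,-4,0,0,1],[0,0,0,0,0,0,1]])

```text
clock: 5.67
position: [564.1, -96.4, 220.6]
tool_rot: [2.144, 2.158, -0.151]
ft_force: [-0.2, 1.3, -2.4]
opening: 11.4
finger_force: 59.2
```

```bash
python3 - <<'E'
from h import *
o,M=st(); t=44.5-np.degrees(np.arctan2(M[1,2],-M[2,2])); r=np.radians(t);c,s=np.cos(r),np.sin(r)
print("tip",t,"lip",o["position"]+[0,123.6*c+36*s,-123.6*s+36*c])
E
```

```text
t 5.67 tcp [564.1 -96.4 220.6] y [ 1.     0.006 -0.003] z [-0.002 -0.137 -0.991] open 11.4 q [ 0.36  0.45 -0.49  1.68  0.39  1.1  -0.26] F [-0.2  1.3 -2.4] 59.17807102203369
tip 52.39037245211022 lip [564.14521651   7.57898325 144.6799575 ]
```

>>> step_arm(motion=[[0,0.003,0,-4,0,0,1],[0,0.004,0,-4,0,0,1],[0,0.005,0,-4,0,0,1],[0,0.006,0.001,-3,0,0,1],[0,0.006,0.002,-3,0,0,1],[0,0.006,0.002,-3,0,0,1],[0,0.006,0.002,-3,0,0,1],[0,0,0,0,0,0,1]])

```text
clock: 6.33
position: [564.0, -61.7, 226.3]
tool_rot: [1.904, 1.914, -0.55]
ft_force: [-0.8, 0.8, -2.3]
opening: 11.0
finger_force: 59.3
```

```bash
python3 - <<'E'
from h import *
o,M=st(); t=44.5-np.degrees(np.arctan2(M[1,2],-M[2,2])); r=np.radians(t);c,s=np.cos(r),np.sin(r)
print("tip",t,"lip",o["position"]+[0,123.6*c+36*s,-123.6*s+36*c])
E
```

```text
t 6.33 tcp [564.  -61.7 226.3] y [ 1.     0.003 -0.007] z [-0.004 -0.527 -0.85 ] open 11.0 q [-0.03  0.5  -0.36  1.71  0.72  1.29 -0.69] F [-0.8  0.8 -2.3] 59.25480008125305
tip 76.32364582389567 lip [564.02174723   2.50093645 114.7066943 ]
```

>>> step_arm(motion=[[0,0.006,0.002,-3,0,0,1],[0,0.006,0.002,-3,0,0,1],[0,0.006,0.002,-3,0,0,1],[0,0.006,0.002,-3,0,0,1],[0,0.006,0.002,-3,0,0,1],[0,0.006,0.002,-3,0,0,1],[0,0.006,0.002,-3,0,0,1],[0,0.006,0.002,-3,0,0,1]])

```text
clock: 7.0
position: [564.1, -17.8, 243.7]
tool_rot: [1.635, 1.633, -0.875]
ft_force: [-0.2, 0.1, -1.5]
opening: 11.2
finger_force: 59.4
```

>>> step_arm(motion=[[0,0.006,0.001,-3,0,0,1],[0,0.006,0.001,-3,0,0,1],[0,0,0,0,0,0,1],[0,0,0,0,0,0,1],[0,0,0,0,0,0,1],[0,0,0,0,0,0,1]])

```text
clock: 7.5
position: [564.5, -5.6, 247.1]
tool_rot: [1.563, 1.56, -0.938]
ft_force: [-0.2, -0.1, -1.1]
opening: 10.9
finger_force: 59.5
```

```bash
python3 - <<'E'
from h import *
o,M=st(); t=44.5-np.degrees(np.arctan2(M[1,2],-M[2,2])); r=np.radians(t);c,s=np.cos(r),np.sin(r)
print("tip",t,"lip",o["position"]+[0,123.6*c+36*s,-123.6*s+36*c])
p,d=snapshot("side");cv2.imwrite("pics/side3.png",cv2.resize(p[110:310,130:410,::-1],None,fx=2.5,fy=2.5))
E
```

```text
t 7.5 tcp [564.5  -5.6 247.1] y [ 1.    -0.003 -0.001] z [-0.003 -0.882 -0.471] open 10.9 q [-0.4   0.71 -0.24  1.65  0.93  1.67 -1.  ] F [-0.2 -0.1 -1.1] 59.4539076089859
tip 106.37467778027073 lip [564.52551629  -5.91246852 118.4052218 ]
```

View pics/side3.png

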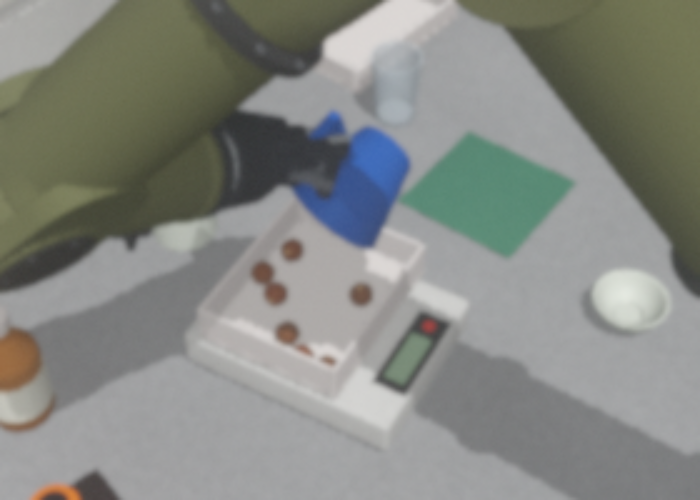

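Seven nuts are visible in the tray, at (291,250), (262,272), (275,293), (361,294), (287,332), (304,350) and (328,360). Now I tip the cup back upright and take it to the mat.

>>> step_arm(motion=[[0,-0.006,0.006,3,0,0,1],[0,-0.01,0.006,6,0,0,1],[0,-0.01,0.006,6,0,0,1],[0,-0.01,0.006,6,0,0,1],[0,-0.01,0.006,6,0,0,1],[0,-0.01,0.006,6,0,0,1],[0,-0.012,0.006,6,0,0,1],[0,-0.02,0.006,6,0,0,1]])

```text
clock: 8.22
position: [564.9, -90.8, 297.1]
tool_rot: [2.059, 2.067, -0.297]
ft_force: [0.7, -0.3, -1.7]
opening: 11.1
finger_force: 59.3
```

>>> step_arm(motion=[[0,-0.026,0,6,0,0,1],[0,-0.028,0,6,0,0,1],[0,-0.028,0,6,0,0,1],[0,-0.028,0,6,0,0,1],[0,-0.028,0,6,0,0,1],[0,-0.028,0,6,0,0,1],[0,-0.028,0,6,0,0,1],[0,-0.02,0,6,0,0,1]])

```text
clock: 8.88
position: [562.8, -310.9, 295.9]
tool_rot: [-1.919, -1.915, -0.537]
ft_force: [0.8, 0.2, -1.8]
opening: 11.4
finger_force: 59.3
```

>>> step_arm(motion=[[0,-0.01,-0.02,6,0,0,1],[0,0,-0.02,6,0,0,1],[0,0,-0.02,0,0,0,1],[0,0,-0.02,0,0,0,1],[0,0,0,0,0,0,1],[0,0,0,0,0,0,1]])

```text
clock: 9.38
position: [563.7, -316.4, 214.6]
tool_rot: [-1.782, -1.782, -0.703]
ft_force: [0.1, 0.5, -0.3]
opening: 11.2
finger_force: 59.2
```

```bash
cat >>h.py <<'E'
def tilt():
    o,M=st();print("elev", np.degrees(np.arctan2(np.hypot(*M[:2,2]),-M[2,2])));return o,M
E
python3 - <<'E'
from h import *
tilt()
E
```

```text
t 9.38 tcp [ 563.7 -316.4  214.6] y [ 1.  0. -0.] z [-0.     0.683 -0.731] open 11.2 q [ 0.98  0.91 -0.55  1.08 -0.21  1.65  0.55] F [ 0.1  0.5 -0.3] 59.2365038394928
elev 43.054270557771716
```

>>> step_arm(motion=[[-0.002,-0.003,-0.02,0.7,0,0,1],[-0.002,-0.003,-0.025,0.7,0,0,1],[-0.002,-0.003,-0.025,0,0,0,1],[0,-0.001,-0.025,0,0,0,1],[0,0,-0.02,0,0,0,1],[0,0,-0.015,0,0,0,1],[0,0,0,0,0,0,1],[0,0,0,0,0,0,1]])

```text
clock: 10.05
position: [558.9, -325.7, 85.8]
tool_rot: [-1.765, -1.769, -0.723]
ft_force: [-0.3, -0.1, -0.9]
opening: 11.3
finger_force: 59.3
```

```bash
python3 - <<'E'
from h import *
tilt()
p,d=snapshot("top");W=cloud("top",d);H=hsv(p);h,s,v=[H[...,i].astype(int) for i in range(3)]
b=big((h>105)&(h<130)&(s>120),(340,150,470,270));bf=b.astype(np.uint8)
op=cv2.morphologyEx(cv2.morphologyEx(bf,cv2.MORPH_CLOSE,np.ones((25,25))),cv2.MORPH_OPEN,cv2.getStructuringElement(2,(21,21)))
Q=ray("top",px(op),85+30);c,r=cv2.minEnclosingCircle(Q[:,:2].astype(np.float32));print("rim",c,r)
ring=(op>0)&(cv2.erode(op,np.ones((5,5)))==0)&(d>0);P=W[ring];P=P[P[:,2]>100]
A=np.c_[P[:,:2]-c,np.ones(len(P))];k=np.linalg.lstsq(A,P[:,2],rcond=None)[0];print(len(P),"slopes deg",np.degrees(k[:2]),"z",k[2])
E
```

```text
t 10.05 tcp [ 558.9 -325.7   85.8] y [1.    0.001 0.002] z [ 0.     0.7   -0.714] open 11.3 q [ 1.    1.04 -0.54  1.16 -0.16  1.49  0.65] F [-0.3 -0.1 -0.9] 59.29458975791931
elev 44.42013889063041
rim (559.1790161132812, -252.98245239257812) 51.93104934692383
355 slopes deg [ 0.74749017 -2.20557936] z 118.59269665088935
```

The cup is nearly level and about 4 mm off the mat's middle. I lower it.

>>> step_arm(motion=[[-0.003,-0.002,-0.008,0,0,0,1],[0,0,-0.009,0,0,0,1],[0,0,-0.007,0,0,0,1],[0,0,-0.004,0,0,0,1],[0,0,-0.002,0,0,0,1],[0,0,-0.001,0,0,0,1],[0,0,0,0,0,0,1]])

```text
clock: 10.68
position: [555.5, -327.4, 53.9]
tool_rot: [-1.764, -1.768, -0.722]
ft_force: [0.1, 0.2, -0.3]
opening: 11.3
finger_force: 59.5
```

>>> step_arm(motion=[[0,0,-0.002,0,0,0,1],[0,0,-0.001,0,0,0,1],[0,0,0,0,0,0,1]])

```text
clock: 10.93
position: [555.8, -328.2, 52.3]
tool_rot: [-1.766, -1.769, -0.724]
ft_force: [-2.9, -4.1, 6.8]
opening: 11.5
finger_force: 60.7
```

It is touching the mat. I open and back out along the tool axis.

>>> step_arm(motion=[[0,0,0,0,0,0,0.6],[0,0,0,0,0,0,0.3],[0,0,0,0,0,0,0],[0,0,0,0,0,0,0],[0,0,0,0,0,0,0],[0,0,0,0,0,0,0],[0,0,0,0,0,0,0],[0,0,0,0,0,0,0]])

```text
clock: 11.6
position: [555.6, -327.7, 50.7]
tool_rot: [-1.765, -1.768, -0.722]
ft_force: [-1.0, -0.1, 0.1]
opening: 85.4
finger_force: 0.0
```

>>> step_arm(motion=[[0,-0.007,0.007,0,0,0,0],[0,-0.014,0.014,0,0,0,0],[0,-0.014,0.014,0,0,0,0],[0,-0.014,0.014,0,0,0,0],[0,-0.014,0.014,0,0,0,0],[0,-0.014,0.02,0,0,0,0],[0,-0.004,0.03,0,0,0,0],[0,0,0.03,0,0,0,0]])

```text
clock: 12.27
position: [554.6, -410.6, 194.2]
tool_rot: [-1.767, -1.766, -0.722]
ft_force: [2.0, -0.2, -0.4]
opening: 85.6
finger_force: 0.0
```

```bash
python3 - <<'E'
from h import *
tilt()
p,d=snapshot("top");W=cloud("top",d);H=hsv(p);h,s,v=[H[...,i].astype(int) for i in range(3)]
b=big((h>105)&(h<130)&(s>120),(340,150,470,270));bf=b.astype(np.uint8)
op=cv2.morphologyEx(cv2.morphologyEx(bf,cv2.MORPH_CLOSE,np.ones((25,25))),cv2.MORPH_OPEN,cv2.getStructuringElement(2,(21,21)))
Q=ray("top",px(op),88);c,r=cv2.minEnclosingCircle(Q[:,:2].astype(np.float32));print("rim",c,r)
cv2.imwrite("pics/top2.png",cv2.resize(p[130:290,200:470,::-1],None,fx=2.8,fy=2.8))
# wand, refined from first picture
f=np.load("top0.npz");p,d=f["p"],f["d"];W=cloud("top",d);H=hsv(p);h,s,v=[H[...,i].astype(int) for i in range(3)]
o=big((h<15)&(s>170)&(v>120),(90,170,170,280));uv=px(o)
cv2.imwrite("pics/wand.png",cv2.resize(p[165:285,90:175,::-1],None,fx=5,fy=5))
for r0,r1 in((208,216),(216,224),(224,232),(232,240),(240,248)):
    q=uv[(uv[:,1]>=r0)&(uv[:,1]<r1)];P=ray("top",q,49);print(r0,np.round(P.mean(0),1),"width",round(np.ptp(P[:,1]),1))
q=uv[uv[:,1]<204];P=ray("top",q,53);print("head",cv2.minEnclosingCircle(P[:,:2].astype(np.float32)))
gm=(h>40)&(h<90)&(s>40);gm=big(gm,(105,245,130,275));print("greenbutt",gm.sum(),np.round(ray("top",px(gm),47),1).min(0),np.round(ray("top",px(gm),47),1).max(0),np.median(W[gm][:,2]))
E
```

```text
t 12.27 tcp [ 554.6 -410.6  194.2] y [ 1.    -0.001 -0.   ] z [ 0.     0.7   -0.714] open 85.6 q [ 1.01  1.05 -0.53  0.79 -0.17  1.85  0.6 ] F [ 2.  -0.2 -0.4] 0.0
elev 44.43468801799544
rim (555.7108764648438, -255.18630981445312) 51.70037078857422
208 [553.5 348.1  49. ] width 27.3
216 [535.4 349.6  49. ] width 27.2
224 [517.6 350.9  49. ] width 28.8
232 [499.8 351.9  49. ] width 28.9
240 [482.  353.1  49. ] width 27.2
head ((590.8820190429688, 345.58349609375), 22.942764282226562)
greenbutt 113 [429.5 345.4  47. ] [454.  369.7  47. ] 47.976234297226476
```

View pics/top2.png

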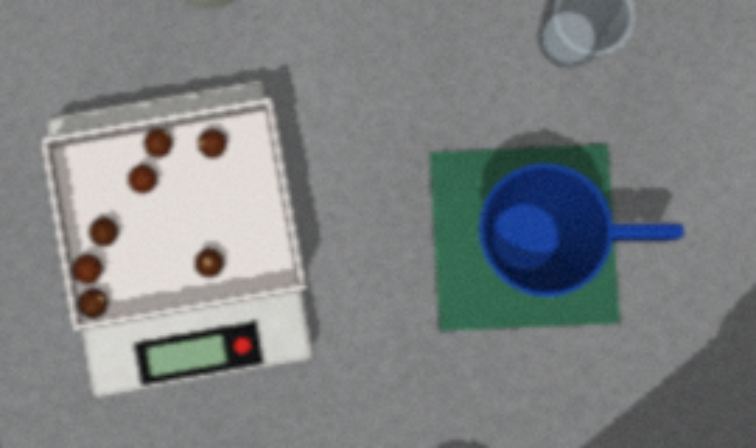

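View pics/wand.png

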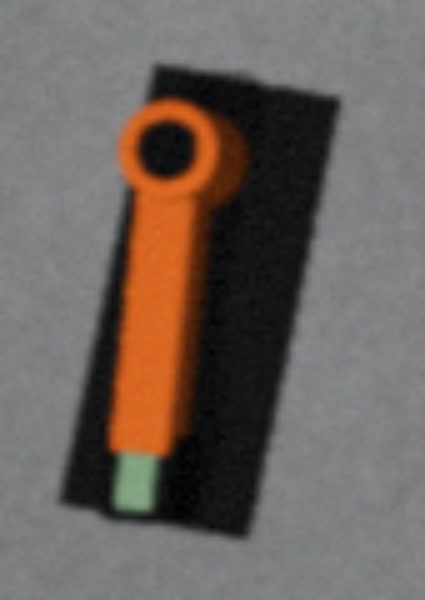

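The cup stands on the mat's middle at (555.7,-255.2). All seven nuts sit inside the tray. The wand crop shows its head at (167,148) and bar running to (145,450): origin about (519,350.6), yaw about -4°. Now I go to the wand.

>>> step_arm(motion=[[0,0.015,0.025,-5.55,0,0,0],[0,0.03,0.025,-5.55,0,0,0],[0,0.032,0.02,-5.55,0,0,0],[0,0.032,0,-5.55,0,0,0],[0,0.032,0,-5.55,0,0,0],[0,0.032,0,-5.55,0,0,0],[0,0.032,0,-5.55,0,0,0],[0,0.032,0,-5.55,0,0,0]])

```text
clock: 12.98
position: [555.7, -170.6, 265.8]
tool_rot: [2.216, 2.218, -0.0]
ft_force: [1.8, 1.0, 0.5]
opening: 85.6
finger_force: 0.0
```

>>> step_arm(motion=[[0,0.034,0,0,0,6,0],[0,0.034,0,0,0,6,0],[0,0.034,0,0,0,6,0],[0,0.034,0,0,0,6,0],[0,0.034,0,0,0,6,0],[0,0.034,0,0,0,6,0],[0,0.034,0,0,0,6,0],[0,0.034,0,0,0,6,0]])

```text
clock: 13.65
position: [555.5, 101.7, 264.7]
tool_rot: [1.117, 2.936, 0.0]
ft_force: [0.7, -0.6, -0.2]
opening: 85.5
finger_force: 0.0
```

>>> step_arm(motion=[[-0.004,0.034,0,0,0,6,0],[-0.004,0.034,0,0,0,6,0],[-0.004,0.034,0,0,0,6,0],[-0.004,0.034,0,0,0,6,0],[-0.005,0.034,0,0,0,6,0],[-0.005,0.03,0,0,0,6,0],[-0.005,0.02,0,0,0,2,0],[0,0,0,0,0,0,0]], squeeze=100)

```text
clock: 14.32
position: [521.9, 325.9, 264.6]
tool_rot: [-0.093, -3.139, -0.006]
ft_force: [-1.1, 0.5, 0.7]
opening: 85.5
finger_force: 0.0
```

```bash
python3 - <<'E'
from h import *
tilt()
print(ray("top",[[90+200.5/5,165+301/5],[90+155/5,165+66/5],[90+340/5,165+98/5],[90+247/5,165+537/5],[90+60/5,165+503/5]],3))
E
```

```text
t 14.32 tcp [521.9 325.9 264.6] y [0.059 0.998 0.004] z [-0.002  0.004 -1.   ] open 85.5 q [-0.11  0.56 -0.83  1.47  0.42  1.3   0.53] F [-1.1  0.5  0.7] 0.0
elev 0.23944128477154603
[[525.04580103 342.86294205   3.        ]
 [635.31836818 367.918885     3.        ]
 [620.88199164 280.45867771   3.        ]
 [416.01853456 317.71565999   3.        ]
 [430.8824351  404.95637472   3.        ]]
```

>>> step_arm(motion=[[-0.003,0.015,-0.02,0,0,0,0],[0,0.01,-0.03,0,0,0,0],[0,0,-0.036,0,0,-0.6,0],[0,0,-0.036,0,0,0,0],[0,0,-0.036,0,0,0,0],[0,0,-0.03,0,0,0,0],[0,0,0,0,0,0,0],[0,0,0,0,0,0,0]])

```text
clock: 14.98
position: [521.6, 344.3, 75.4]
tool_rot: [-0.125, -3.137, 0.003]
ft_force: [0.4, 0.1, 1.1]
opening: 85.3
finger_force: 0.0
```

```bash
python3 - <<'E'
from h import *
tilt()
p,d=snapshot("side");cv2.imwrite("pics/side4.png",cv2.resize(p[200:400,60:300,::-1],None,fx=3,fy=3))
E
```

```text
t 14.98 tcp [521.6 344.3  75.4] y [ 0.08   0.997 -0.002] z [-0.002 -0.002 -1.   ] open 85.3 q [-0.21  0.75 -0.72  1.68  0.59  0.94  0.34] F [0.4 0.1 1.1] 0.0
elev 0.1714406549166682
```

View pics/side4.png

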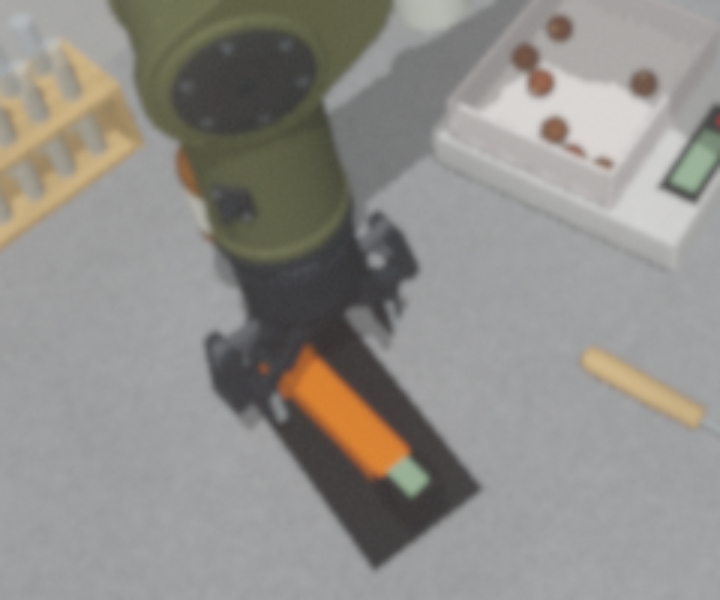

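The fingers straddle the wand's bar around (300,370). I correct 6 mm in y, go down and close.

>>> step_arm(motion=[[-0.002,0.006,-0.015,0,0,0,0],[0,0,-0.02,0,0,0,0],[0,0,-0.015,0,0,0,0],[0,0,-0.006,0,0,0,0],[0,0,0,0,0,0,0],[0,0,0,0,0,0,1],[0,0,0,0,0,0,1],[0,0,0,0,0,0,1]])

```text
clock: 15.7
position: [520.3, 351.9, 21.2]
tool_rot: [0.124, 3.138, 0.002]
ft_force: [0.8, 0.3, 0.0]
opening: 51.8
finger_force: 0.0
```

>>> step_arm(motion=[[0,0,0,0,0,0,1],[0,0,0,0,0,0,1],[0,0,0,0,0,0,1],[0,0,0,0,0,0,1],[0,0,0,0,0,0,1],[0,0,0,0,0,0,1]])

```text
clock: 16.2
position: [520.0, 351.8, 20.8]
tool_rot: [0.124, 3.138, 0.001]
ft_force: [0.1, -0.3, 6.3]
opening: 26.6
finger_force: 99.3
```

```bash
python3 - <<'E'
from h import *
tilt()
E
```

```text
t 16.2 tcp [520.  351.8  20.8] y [0.079 0.997 0.001] z [ 0.001  0.001 -1.   ] open 26.6 q [-0.24  0.81 -0.67  1.72  0.65  0.84  0.28] F [ 0.1 -0.3  6.3] 99.30091738700867
elev 0.068290487749273
```

>>> step_arm(motion=[[0,0,0.008,0,0,0,1],[0,0,0.018,0,0,0,1],[0,0,0.027,0,0,0,1],[0,0,0.03,0,0,0,1],[0,0,0.03,0,0,0,1],[0,0,0.027,0,0,0,1],[0,0,0.02,0,0,0,1],[-0.002,-0.01,0,0,0,0,1]])

```text
clock: 16.87
position: [518.2, 344.9, 184.9]
tool_rot: [0.12, 3.135, 0.01]
ft_force: [1.2, 1.0, -0.4]
opening: 26.8
finger_force: 98.5
```

>>> step_arm(motion=[[-0.003,-0.025,0,0,0,0,1],[-0.003,-0.034,0,0,0,0,1],[-0.003,-0.036,0,0,0,0,1],[-0.003,-0.036,0,0,0,0,1],[-0.003,-0.036,0,0,0,0,1],[-0.003,-0.036,0,0,0,0,1],[-0.003,-0.036,0,0,0,0,1],[-0.003,-0.03,0,0,0,0,1]])

```text
clock: 17.53
position: [492.2, 68.8, 179.0]
tool_rot: [-0.126, -3.137, 0.003]
ft_force: [0.2, -0.9, -1.7]
opening: 26.6
finger_force: 98.6
```

>>> step_arm(motion=[[0,-0.02,0,0,0,0,1],[0,-0.01,0,0,0,0,1],[0,0,0,0,0,0,1],[0,0,0,0,0,0,1]])

```text
clock: 17.87
position: [493.4, 42.8, 179.7]
tool_rot: [-0.124, -3.138, -0.001]
ft_force: [-0.3, 0.9, -2.5]
opening: 26.6
finger_force: 98.6
```

```bash
python3 - <<'E'
from h import *
tilt()
p,d=snapshot("top");W=cloud("top",d);H=hsv(p);h,s,v=[H[...,i].astype(int) for i in range(3)]
o=(h<15)&(s>170)&(v>120);o[:,:170]=0
o&=W[...,2]>170
o=big(o);P=W[o];print(o.sum(),np.percentile(P[:,2],[5,50,95]),rect(P))
A=np.c_[P[:,:2]-P[:,:2].mean(0),np.ones(len(P))];print("slopes deg",np.degrees(np.linalg.lstsq(A,P[:,2],rcond=None)[0][:2]))
print("head?",P[P[:,0]>P[:,0].max()-46].mean(0))
cv2.imwrite("pics/top3.png",cv2.resize(p[130:290,180:350,::-1],None,fx=3.5,fy=3.5))
E
```

```text
t 17.87 tcp [493.4  42.8 179.7] y [0.079 0.997 0.001] z [-0.001  0.001 -1.   ] open 26.6 q [ 0.46  0.46 -0.87  1.91  0.42  0.97  0.89] F [-0.3  0.9 -2.5] 98.61722588539124
elev 0.06385482380631734
27 [209.29289564 211.83044645 216.16499553] (array([576.5,  23.7]), array([22.2,  5. ]), 39.8)
slopes deg [-18.73575187  19.32786518]
head? [576.09009723  23.76686124 212.22715525]
```

View pics/top3.png

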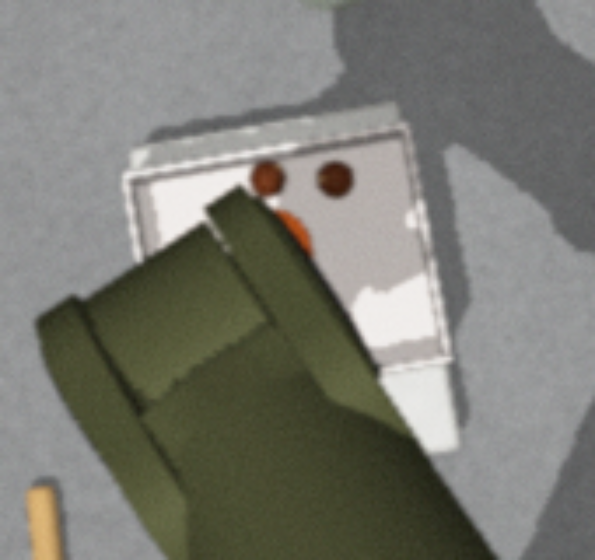

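The head's edge at (295,235) sits over the tray's middle, its top at z 212, so the lens is at about 162, which is 100 mm above the floor. I hold for 2 s or more.

>>> step_arm(motion=[[0,0,0,0,0,0,1],[0,0,0,0,0,0,1],[0,0,0,0,0,0,1],[0,0,0,0,0,0,1],[0,0,0,0,0,0,1],[0,0,0,0,0,0,1],[0,0,0,0,0,0,1],[0,0,0,0,0,0,1]])

```text
clock: 18.58
position: [493.6, 42.3, 179.8]
tool_rot: [-0.124, -3.139, -0.0]
ft_force: [-0.6, 0.4, -0.8]
opening: 26.4
finger_force: 98.6
```

>>> step_arm(motion=[[0,0,0,0,0,0,1],[0,0,0,0,0,0,1],[0,0,0,0,0,0,1],[0,0,0,0,0,0,1],[0,0,0,0,0,0,1],[0,0,0,0,0,0,1],[0,0,0,0,0,0,1],[0,0,0,0,0,0,1]])

```text
clock: 19.25
position: [493.6, 42.3, 179.8]
tool_rot: [-0.124, -3.139, 0.0]
ft_force: [0.8, -0.3, -1.5]
opening: 26.4
finger_force: 98.6
```

>>> step_arm(motion=[[0,0,0,0,0,0,1],[0,0,0,0,0,0,1],[0,0,0,0,0,0,1],[0,0,0,0,0,0,1],[0,0,0,0,0,0,1],[0,0,0,0,0,0,1],[0,0,0,0,0,0,1],[0,0,0,0,0,0,1]])

```text
clock: 19.92
position: [493.6, 42.3, 179.8]
tool_rot: [-0.124, -3.139, -0.0]
ft_force: [0.4, 0.3, -1.6]
opening: 26.4
finger_force: 98.6
```

```bash
python3 - <<'E'
from h import *
tilt()
p,d=snapshot("side");W=cloud("side",d);H=hsv(p);h,s,v=[H[...,i].astype(int) for i in range(3)]
o=(h<15)&(s>170)&(v>100)&(W[...,2]>120);o=big(o);P=W[o]
print(o.sum(),rect(P),np.percentile(P[:,2],[2,50,98]),np.round(px(o).mean(0)))
for a in range(440,600,20):
    q=P[(P[:,0]>a)&(P[:,0]<a+20)]
    if len(q)>5: print(a,len(q),"ztop",np.round(np.percentile(q[:,2],[5,95]),1))
E
```

```text
t 19.92 tcp [493.6  42.3 179.8] y [0.079 0.997 0.   ] z [-0.  0. -1.] open 26.4 q [ 0.46  0.46 -0.87  1.91  0.42  0.97  0.89] F [ 0.4  0.3 -1.6] 98.61791610717773
elev 0.027184912129112133
259 (array([468.6,  46.5]), array([26.4, 72.7]), 81.8) [200.93746838 206.73441288 209.96839965] [285. 214.]
440 91 ztop [203.5 209.6]
460 90 ztop [202.5 209.1]
480 50 ztop [205.2 209.6]
```

The bar's top is at 208 along its length, so the wand is level, and it was held for over 2 s. I return it to the mat's middle (525,343), turned -5.5° to lie along the mat.

>>> step_arm(motion=[[0,0.01,0,0,0,0,1],[0.003,0.025,0,0,0,0,1],[0.004,0.034,0,0,0,0,1],[0.004,0.036,0,0,0,0,1],[0.004,0.036,0,0,0,0,1],[0.004,0.036,0,0,0,0,1],[0.004,0.036,0,0,0,0,1],[0.004,0.036,0,0,0,-2,1]])

```text
clock: 20.63
position: [520.1, 293.9, 179.7]
tool_rot: [-0.177, -3.136, -0.0]
ft_force: [1.2, 0.4, -1.4]
opening: 26.6
finger_force: 98.6
```

>>> step_arm(motion=[[0.004,0.028,0,0,0,-2,1],[0.002,0.018,0,0,0,-1.5,1],[0,0.006,-0.015,0,0,0,1],[0,0,-0.03,0,0,0,1],[0,0,-0.03,0,0,0,1],[0,0,-0.03,0,0,0,1],[0,0,-0.02,0,0,0,1],[0,0,0,0,0,0,1]])

```text
clock: 21.3
position: [524.1, 342.0, 50.2]
tool_rot: [-0.272, -3.124, 0.007]
ft_force: [0.5, -0.1, -1.7]
opening: 26.4
finger_force: 98.5
```

```bash
python3 - <<'E'
from h import *
tilt()
E
```

```text
t 21.3 tcp [524.1 342.   50.2] y [ 0.173  0.985 -0.005] z [-0.007 -0.004 -1.   ] open 26.4 q [-0.22  0.77 -0.68  1.7   0.59  0.9   0.25] F [ 0.5 -0.1 -1.7] 98.54998826980591
elev 0.44501010774573896
```

>>> step_arm(motion=[[0.001,0.001,-0.01,0,0,0,1],[0,0,-0.01,0,0,0,1],[0,0,-0.006,0,0,0,1],[0,0,-0.002,0,0,0,1],[0,0,0,0,0,0,1],[0,0,0,0,0,0,1]])

```text
clock: 21.8
position: [527.9, 344.5, 27.4]
tool_rot: [0.274, 3.129, 0.001]
ft_force: [-0.2, 0.3, -0.9]
opening: 26.6
finger_force: 98.6
```

>>> step_arm(motion=[[0,0,-0.003,0,0,0,1],[0,0,-0.002,0,0,0,1],[0,0,-0.001,0,0,0,1],[0,0,0,0,0,0,1]])

```text
clock: 22.13
position: [527.6, 344.3, 20.9]
tool_rot: [-0.274, -3.129, -0.0]
ft_force: [-0.3, -0.5, -1.5]
opening: 26.2
finger_force: 98.7
```

>>> step_arm(motion=[[0,0,-0.001,0,0,0,1],[0,0,0,0,0,0,1],[0,0,0,0,0,0,0.8],[0,0,0,0,0,0,0.5],[0,0,0,0,0,0,0],[0,0,0,0,0,0,0],[0,0,0,0,0,0,0],[0,0,0,0,0,0,0]])

```text
clock: 22.8
position: [527.6, 344.3, 19.7]
tool_rot: [-0.274, -3.129, -0.0]
ft_force: [0.3, 0.8, 1.2]
opening: 84.5
finger_force: 0.0
```

>>> step_arm(motion=[[0,0,0,0,0,0,0],[0,0,0,0,0,0,0],[0,0,0.015,0,0,0,0],[0,0,0.03,0,0,0,0],[0,0,0.035,0,0,0,0],[0,0,0.035,0,0,0,0],[0,0,0.035,0,0,0,0],[0,0,0.035,0,0,0,0]])

```text
clock: 23.47
position: [527.3, 344.2, 206.5]
tool_rot: [-0.273, -3.129, -0.0]
ft_force: [1.4, 0.2, -0.2]
opening: 85.4
finger_force: 0.0
```

>>> step_arm(motion=[[-0.035,0,0.01,0,0,0,0],[-0.035,0,0,0,0,0,0],[-0.035,0,0,0,0,0,0],[0,0,0,0,0,0,0],[0,0,0,0,0,0,0]])

```text
clock: 23.88
position: [420.9, 344.6, 215.6]
tool_rot: [0.269, 3.129, -0.0]
ft_force: [1.1, -0.2, 1.1]
opening: 85.6
finger_force: 0.0
```

```bash
python3 - <<'E'
from h import *
tilt()
p,d=snapshot("side");cv2.imwrite("pics/side5.png",p[:,:,::-1])
E
```

```text
t 23.88 tcp [420.9 344.6 215.6] y [ 0.171  0.985 -0.   ] z [ 0.001 -0.    -1.   ] open 85.6 q [-0.19  0.48 -0.82  1.74  0.39  1.1   0.26] F [ 1.1 -0.2  1.1] 0.0
elev 0.04615913000863766
```

View pics/side5.png

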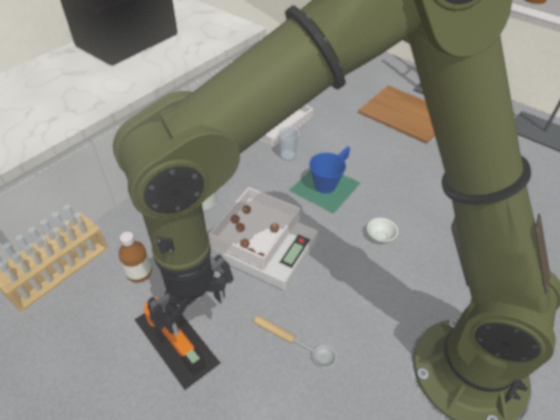

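The last picture shows the wand flat on the black mat at (175,330), the cup upright on the green mat at (325,172), and the nuts in the tray. The bystanders are in place and the gripper is clear, so I hand in.

```bash
python3 -c "
from rig import *
print(hand_in())"
```

```text
the job is handed in; nothing more can be done
None
```

The job is handed in at about 24 s: seven nuts in the tray, the empty cup upright on the green mat, the wand held over the tray for over 2 s and laid back flat on its black mat; the hand-in returned no verdict.

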